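# Swing the port cover of a microscope lamp housing aside

## Robot

A 7-joint arm with a two-finger parallel gripper is mounted at the origin on a cart in front of the work surface, level with it; the furniture and walls round the work are solid. World frame = base frame: x ahead of the robot, y to its left, z up, the work surface at z = 0. Lengths are in m, angles in rad, forces in N, time in s.
With the tool pointing down it reaches from about 0.4 to 0.875 m from the base axis. Payload 19.3 kg.
Tool frame: the origin (TCP) lies between the finger pads; the fingertips stand 19 mm ahead of it and the grasp point (between the pads) is the TCP; z points along the fingers, y is the direction in which the jaws open and shut (so a half turn about z gives the same grasp; the last joint's range is limited). The gripper opens to 85 mm and grips with 20 to 120 N. Pads are 22 mm wide; open, the fingers measure 114 mm over their backs; the gripper's body (76 mm by 85 mm) begins 54 mm behind the grasp point. The pads swing forward as they close: fully open they stand 13 mm farther back than shut.
Start: joints at [-1.287, 0.521, -0.036, 1.599, 0.021, 1.021, -0.113], TCP at [0.217, 0.586, 0.25] pointing down, gripper open.
Joint ranges: [-2.91, 2.91], [-0.3, 2.13], [-1.5, 1.42], [0.17, 2.43], [-1.26, 4.41], [0.16, 1.93], [-2.52, 2.52]. Speed limits (rad/s): [1.89, 1.89, 2.39, 2.39, 3.01, 3.01, 3.01].

## Interface

Orientations are given as [roll, pitch, yaw] about the fixed x, y, z axes, in that order (R = Rz(yaw) Ry(pitch) Rx(roll)).
In Python, from workcell import status, imaging, bot gives the robot as it stands.
- The arm moves only by the shell command python3 -m handwheel 'ROWS' [FORCE]. ROWS is JSON, a list of rows, each an object with "offset": the shift along the tool's x, y, z in mm, a list of three; "rot": the turn, a rotation vector about the tool's x, y, z in degrees, a list of three; "claw": the opening, from -1 (shut) to 1 (fully open). A call has 1 to 12 rows; each row shifts and turns the commanded pose from where the row before left it, along the tool's axes as they then stand; what a row does not reach is not made up. A row lasts 1/10 s, in which the tool goes at most 50 mm and 8.59 degrees, less where a joint would pass 70% of its speed; a pose out of reach is approached as far as the arm can. A call is refused whole if a number of a shift passes 50 or a number of a turn 8.59, either way. A call with a gripper value outside its range is refused whole. The fingers move at their own pace and stop on an object; FORCE is the grip in N (left out, the last holds). Time passes only in rows, so rows that do not move let the fingers close. It gives the time, the measured TCP pose, the force and the opening at its end, in the units of the state.
- status.observe(): the state, without advancing time (a new reading comes with each control period).
- imaging.grab_frame(name): name is "side" or "top" or "wrist"; returns a dict with "color" (400x640x3 uint8, red, green, blue), "range_z" (400x640 float32, m along the optical axis (not along the pixel's ray), 0 where there is no reading), "fx", "fy", "cx", "cy" (pixels), "distortion" ([k1, k2, p1, p2, k3] as OpenCV has them; the pictures are not rectified), "camera_from_world" (4x4, takes a point from world to camera coordinates). Camera axes: x right, y down, z forward; pixel columns grow to the right and rows downward; lengths in m; the calibration is good to about 2 mm. A picture is of the moment at which its call begins.
- bot.job_done(): hands the job in, once; it reports no verdict.
Trained networks look in the newest picture that a camera, given by its name, has taken for a name from the list of things; names that differ only in an ending like _2 or _b are one class to them, and where a whole thing is asked for, a point or a joint stands for the part that bears it (a point fixed in the world has none). Each returns a list of dicts, best first, with "conf" (0 to 1); they miss things now and then, are a little off and sometimes report something else, mostly with a low value. They report only what shows in the picture. A call takes as long as a camera call.
- imaging.regions_of(thing, camera): "region" (400x640 bool, what is visible of it) and "box" ([centre column, centre row, width, height] in pixels, round what is visible of it).
- imaging.mark_of(thing, camera): "uv" ([column, row] in pixels: a listed point, or the origin of a listed thing).
The state is a dict: "clock": time; "qpos": joint angles; "qd": joint speeds; "joint_efforts": joint torques, N m; "position": TCP position; "tool_rot": TCP orientation; "force": force on the tool from outside, world axes, zero at the start; "moment": the same for the moment, N m; "grip_width": finger opening in m.
Only numpy, scipy, OpenCV 4.12 (cv2) and the standard library are available. Lean on these libraries where they do the work, as an engineer would, in place of code of your own. Each camera call takes 0.05 s, during which the arm holds its last target.

## Task

I need to get at the lamp adjusting screw of the white microscope light source on the bench. Swing its flat round-ended cover sideways about its pivot screw, counter-clockwise seen from above, by about a quarter turn, so that the round port under it is completely open, and let go of it there. Leave the square-ended cover next to it shut.

Things in the scene. Friction and masses are not known exactly. Their poses are not given: they have to be found in the camera images.
- round_cover (a joint): Angle of the round-ended cover, rad: 0 shut (over the port, against a stop pin), growing counter-clockwise seen from above to a stop at 1.9. Starts at 0 to 0.14. Port just uncovered at 0.8; a quarter turn is 1.57. Turns about the vertical axis through round_cover_pivot with dry friction (0.08 N m, under 2 N at the knob); stays where it is left.
- round_cover_knob (a point): Half-way up the cover's knob: upright, round, steel, 12 mm diameter, 20 mm tall, its foot on the cover 10 mm below this point, 60 mm from the pivot axis. The cover is a level 4 mm steel plate, a 48 mm disc on a 24 mm strap reaching 74 mm from the pivot, upper face 69.5 mm over the worktop, on a fixed white housing 150x320x60 mm. Stop pins rise 7 mm above the cover.
- round_cover_pivot (a point): Centre of the round-ended cover's pivot screw, level with the cover's upper face; the turning axis is vertical through it and the screw's head stands 5 mm above it. The direction from here to the knob is the direction in which the cover points.
- square_cover_knob (a point): Half-way up the knob (same size, also 60 mm from its own pivot) of the other cover on the same housing, a flat square-ended steel plate 40 mm wide. The shut covers lie side by side 150 mm apart, either one on the left. This one is to stay shut.

How it is judged:
By the outcome, as a careful person would: the job done as asked, in the order asked, and still so for the second after the job is handed in, with the robot touching nothing.
It also fails if it takes over 29 s, if anything falls off the work surface, if the arm or the gripper's body presses on something with over 40 N, if the wrist force passes 120 N, or if a joint passes its speed limit or range.

## Working session

There is one attempt and no reset: what is moved stays moved. The work goes in short steps, Python scripts to look and compute and a shell command to move; the robot and the scene stay as the last step left them, time stands still between calls to the robot, and variables do not carry over. Pictures are saved under pics/ and viewed, and the job is handed in when it is done.

```bash
mkdir -p pics
cat > h.py <<'E'
import numpy as np,cv2
from workcell import status,imaging,bot
def pt(f,uv,z=None):
    K=np.array([[f['fx'],0,f['cx']],[0,f['fy'],f['cy']],[0,0,1.]])
    n=cv2.undistortPoints(np.array([[uv]],float),K,np.array(f['distortion'],float))[0,0]
    T=np.linalg.inv(np.array(f['camera_from_world'])); d=T[:3,:3]@np.array([n[0],n[1],1]); o=T[:3,3]
    out={}
    if z is not None: out['plane']=np.round(o+d*(z-o[2])/d[2],4)
    r=f['range_z'][int(round(uv[1])),int(round(uv[0]))]
    out['depth']=np.round(o+d*r,4)
    return out
E
python3 - <<'E'
from h import *
s=status.observe();print(s['clock'],s['position'],s['tool_rot'],s['grip_width'],s['force'])
for c in ['top','side']:
    f=imaging.grab_frame(c);im=f['color'][:,:,::-1].copy()
    for n,z in [('round_cover_knob',.0795),('round_cover_pivot',.0695),('square_cover_knob',.0795)]:
        for m in imaging.mark_of(n,c)[:2]:
            print(c,n,m['conf'],m['uv'],pt(f,m['uv'],z))
            cv2.circle(im,tuple(int(round(v)) for v in m['uv']),3,(0,0,255),1)
    cv2.imwrite(f'pics/{c}0.png',im)
print(status.observe()['clock'])
E
```

```text
0.0 [0.21646413 0.585979   0.2497258 ] [-3.14045196e+00  9.41630417e-05  2.78776179e+00] 0.08529527313293975 [ 1.16748836  0.02574139 -0.6923902 ]
top round_cover_knob 0.9 [419.9, 251.2] {'plane': array([ 0.448 , -0.1522,  0.0795]), 'depth': array([ 0.4493, -0.1543,  0.0689])}
top round_cover_pivot 0.98 [422.0, 221.1] {'plane': array([ 0.5048, -0.1556,  0.0695]), 'depth': array([ 0.5043, -0.155 ,  0.0723])}
top square_cover_knob 0.78 [332.7, 223.9] {'plane': array([0.4845, 0.0072, 0.0795]), 'depth': array([0.4862, 0.0071, 0.0695])}
side round_cover_knob 0.81 [279.1, 286.4] {'plane': array([ 0.4405, -0.1375,  0.0795]), 'depth': array([ 0.4396, -0.1462,  0.089 ])}
side square_cover_knob 0.78 [295.8, 216.7] {'plane': array([0.4937, 0.0077, 0.0795]), 'depth': array([ 0.4915, -0.0056,  0.0907])}
0.4
```

View pics/top0.png

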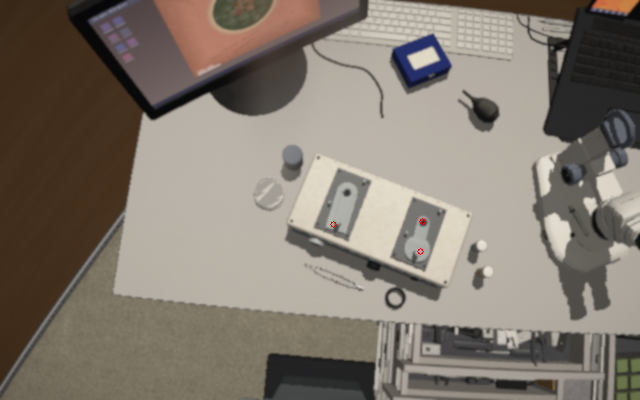

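View pics/side0.png

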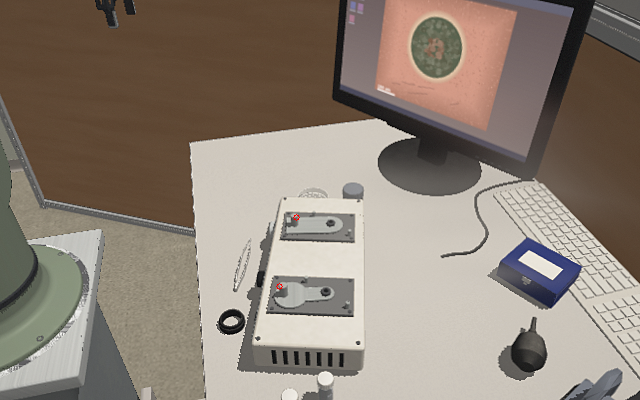

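The top view shows the white housing, with the round cover on the right (pivot about 422,221; knob about 418,253) and the square one on the left. The two cameras disagree on the knob by about 15 mm, so I'm zooming in.

Run:
```python
from h import *
f=imaging.grab_frame('top');a=f['color'][190:285,375:475,::-1]
r=f['range_z'][190:285,375:475]
g=imaging.grab_frame('side');b=g['color'][200:320,250:370,::-1]
A=cv2.resize(a,(400*1,380),interpolation=cv2.INTER_CUBIC);B=cv2.resize(b,(380,380),interpolation=cv2.INTER_CUBIC)
cv2.imwrite('pics/z.png',np.hstack([A,B]))
# points higher than cover in side & top depth
for c,fr,(u0,u1,v0,v1) in [('top',f,(375,475,190,285)),('side',g,(255,360,200,320))]:
    P=[]
    for v in range(v0,v1):
        for u in range(u0,u1):
            p=pt(fr,(u,v))['depth']
            if p[2]>.0775 and p[2]<.1: P.append((u,v,*p))
    P=np.array(P);print(c,len(P)); print(P[:60])
```

```text
top 42
[[ 4.410e+02  2.100e+02  5.266e-01 -1.882e-01  7.810e-02]
 [ 4.390e+02  2.120e+02  5.227e-01 -1.847e-01  7.760e-02]
 [ 4.400e+02  2.120e+02  5.227e-01 -1.864e-01  7.810e-02]
 [ 4.050e+02  2.320e+02  4.808e-01 -1.240e-01  7.770e-02]
 [ 4.070e+02  2.320e+02  4.810e-01 -1.276e-01  7.790e-02]
 [ 4.170e+02  2.490e+02  4.503e-01 -1.451e-01  8.840e-02]
 [ 4.160e+02  2.500e+02  4.483e-01 -1.433e-01  8.920e-02]
 [ 4.170e+02  2.500e+02  4.485e-01 -1.452e-01  8.870e-02]
 [ 4.180e+02  2.500e+02  4.489e-01 -1.473e-01  8.670e-02]
 [ 4.190e+02  2.500e+02  4.490e-01 -1.490e-01  8.710e-02]
 [ 4.140e+02  2.510e+02  4.477e-01 -1.419e-01  7.760e-02]
 [ 4.150e+02  2.510e+02  4.462e-01 -1.413e-01  9.050e-02]
 [ 4.160e+02  2.510e+02  4.468e-01 -1.437e-01  8.730e-02]
 [ 4.170e+02  2.510e+02  4.465e-01 -1.449e-01  9.070e-02]
 [ 4.180e+02  2.510e+02  4.466e-01 -1.466e-01  9.090e-02]
 [ 4.190e+02  2.510e+02  4.464e-01 -1.479e-01  9.340e-02]
 [ 4.140e+02  2.520e+02  4.450e-01 -1.406e-01  8.520e-02]
 [ 4.150e+02  2.520e+02  4.448e-01 -1.419e-01  8.810e-02]
 [ 4.160e+02  2.520e+02  4.447e-01 -1.434e-01  8.
[... 4133 characters left out ...]
02]
 [ 2.940e+02  2.190e+02  4.884e-01 -5.300e-03  8.630e-02]
 [ 2.950e+02  2.190e+02  4.899e-01 -5.700e-03  8.630e-02]
 [ 2.960e+02  2.190e+02  4.917e-01 -5.100e-03  8.530e-02]
 [ 2.970e+02  2.190e+02  4.936e-01 -3.200e-03  8.350e-02]
 [ 2.910e+02  2.200e+02  4.840e-01 -1.300e-03  8.170e-02]
 [ 2.920e+02  2.200e+02  4.852e-01 -4.200e-03  8.390e-02]
 [ 2.930e+02  2.200e+02  4.868e-01 -4.300e-03  8.360e-02]
 [ 2.940e+02  2.200e+02  4.883e-01 -5.400e-03  8.420e-02]
 [ 2.950e+02  2.200e+02  4.900e-01 -4.800e-03  8.330e-02]
 [ 2.960e+02  2.200e+02  4.914e-01 -6.400e-03  8.430e-02]
 [ 2.970e+02  2.200e+02  4.935e-01 -3.600e-03  8.170e-02]
 [ 3.330e+02  2.200e+02  5.517e-01 -1.400e-02  7.800e-02]]
```

View pics/z.png

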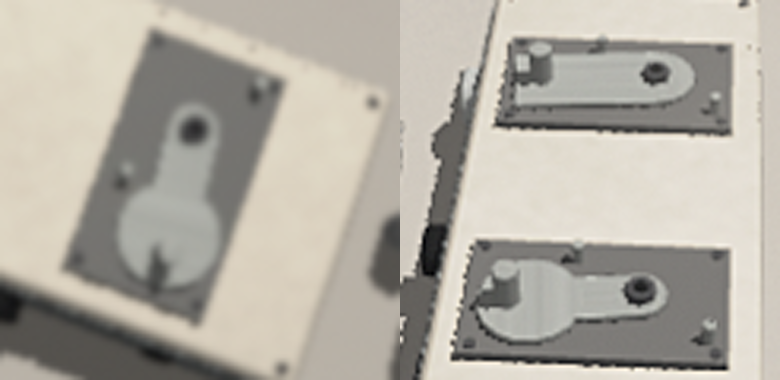

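The top depth cluster puts the knob near (0.4445, -0.146), 61 mm from the pivot as expected. It sits about 0.15 rad off the shut line, with the shut stop pin on its +y side. I'll check monitor clearance before crossing.

Run:
```python
from h import *
f=imaging.grab_frame('top')
for p in [(80,12),(100,50),(130,90),(153,112),(200,98),(260,73),(330,48),(360,20),(292,155)]: print(p,pt(f,p)['depth'])
for p in [(422,221),(422.5,222)]: print(p,pt(f,p,.0745))
for c in ['top','side']:
    f=imaging.grab_frame(c)
    P=[]
    for v in range(190,320):
        for u in range(250,475):
            p=pt(f,(u,v))['depth']
            if .0815<p[2]<.1: P.append(p)
    P=np.array(P); print(c,'round',np.round([P[P[:,1]<-.08].min(0),P[P[:,1]<-.08].max(0),P[P[:,1]<-.08].mean(0)],4).tolist())
```

```text
(80, 12) [0.6823 0.3652 0.4062]
(100, 50) [0.669  0.3681 0.3274]
(130, 90) [0.6594 0.3647 0.2107]
(153, 112) [0.6552 0.3522 0.1272]
(200, 98) [0.743  0.3078 0.002 ]
(260, 73) [0.8017 0.1838 0.0182]
(330, 48) [0.882  0.0425 0.0017]
(360, 20) [ 0.8882 -0.0147  0.1068]
(292, 155) [0.6162 0.0953 0.0521]
(422, 221) {'plane': array([ 0.504 , -0.1546,  0.0745]), 'depth': array([ 0.5036, -0.1542,  0.0765])}
(422.5, 222) {'plane': array([ 0.5023, -0.1556,  0.0745]), 'depth': array([ 0.5027, -0.156 ,  0.0724])}
top round [[0.4385, -0.1507, 0.0819], [0.4497, -0.1412, 0.0927], [0.4442, -0.1455, 0.089]]
side round [[0.4393, -0.1527, 0.0816], [0.4507, -0.1409, 0.0933], [0.4449, -0.1474, 0.0885]]
```

```bash
python3 -m handwheel '[{"offset":[-41.4,-28.3,0],"rot":[0,0,0],"claw":0},{"offset":[-41.4,-28.3,0],"rot":[0,0,0],"claw":0},{"offset":[-41.4,-28.3,0],"rot":[0,0,0],"claw":0},{"offset":[-41.4,-28.3,0],"rot":[0,0,0],"claw":0},{"offset":[-41.4,-28.3,0],"rot":[0,0,0],"claw":0},{"offset":[-41.4,-28.3,0],"rot":[0,0,0],"claw":0},{"offset":[-41.4,-28.3,0],"rot":[0,0,0],"claw":0}]'
python3 -c "
from h import *
s=status.observe();print(s['clock'],s['position'],s['tool_rot'],s['qpos'],s['grip_width'])"
```

```text
clock: 1.35
position: [0.4201, 0.2991, 0.2506]
tool_rot: [3.141, 0.0, 2.788]
force: [1.3, 0.4, -0.2]
grip_width: 0.0429
1.35 [0.42006312 0.29908573 0.25056167] [3.14110347e+00 3.07223082e-04 2.78792886e+00] [-0.76245784  0.34778931  0.03681289  1.88752607 -0.01588633  0.90597943
  0.49907924] 0.04293820645511876
```

```bash
python3 -m handwheel '[{"offset":[-17.4,-41.1,0],"rot":[0,0,0],"claw":0},{"offset":[-17.4,-41.1,0],"rot":[0,0,0],"claw":0},{"offset":[-17.4,-41.1,0],"rot":[0,0,0],"claw":0},{"offset":[-17.4,-41.1,0],"rot":[0,0,0],"claw":0},{"offset":[-17.4,-41.1,0],"rot":[0,0,0],"claw":0},{"offset":[-17.4,-41.1,0],"rot":[0,0,0],"claw":0},{"offset":[-17.4,-41.1,0],"rot":[0,0,0],"claw":0},{"offset":[-17.4,-41.1,0],"rot":[0,0,0],"claw":0},{"offset":[-17.4,-41.1,0],"rot":[0,0,0],"claw":0},{"offset":[-17.4,-41.1,0],"rot":[0,0,0],"claw":0},{"offset":[0,0,0],"rot":[0,0,8.5],"claw":0},{"offset":[0,0,0],"rot":[0,0,8.5],"claw":0}]'
python3 -c "
from h import *
s=status.observe();print(s['qpos'])"
python3 -m handwheel '[{"offset":[0,0,0],"rot":[0,0,8.5],"claw":0},{"offset":[0,0,0],"rot":[0,0,8.5],"claw":0},{"offset":[0,0,0],"rot":[0,0,8.5],"claw":0},{"offset":[0,0,0],"rot":[0,0,8.5],"claw":0},{"offset":[0,0,0],"rot":[0,0,8.5],"claw":0},{"offset":[0,0,0],"rot":[0,0,8.5],"claw":0},{"offset":[0,0,0],"rot":[0,0,8.5],"claw":0},{"offset":[0,0,0],"rot":[0,0,8.5],"claw":0},{"offset":[0,0,0],"rot":[0,0,8.5],"claw":0},{"offset":[0,0,0],"rot":[0,0,8.5],"claw":0}]'
python3 -c "
from h import *
s=status.observe();print(s['qpos'])"
```

```text
clock: 2.55
position: [0.4397, -0.1466, 0.2504]
tool_rot: [-3.142, 0.0, 2.482]
force: [-0.2, 1.0, -0.3]
grip_width: 0.0425
[-0.07185559  0.27544322  0.32397324  2.02180155 -0.11421698  0.86103068
  1.22688202]
clock: 3.55
position: [0.44, -0.1449, 0.2504]
tool_rot: [3.141, -0.0, 1.001]
force: [-0.2, -0.3, 0.2]
grip_width: 0.0428
[-0.33219999  0.3170393   0.65437653  2.0330875  -0.2513067   0.86929087
 -0.10751452]
```

```bash
python3 -m handwheel '[{"offset":[0,0,0],"rot":[0,0,8.3],"claw":0},{"offset":[0,0,0],"rot":[0,0,8.3],"claw":0},{"offset":[0,0,0],"rot":[0,0,8.3],"claw":0},{"offset":[0,0,0],"rot":[0,0,8.3],"claw":0},{"offset":[0,0,0],"rot":[0,0,8.3],"claw":0},{"offset":[0,0,0],"rot":[0,0,8.3],"claw":0},{"offset":[0,0,0],"rot":[0,0,8.3],"claw":0},{"offset":[0,0,0],"rot":[0,0,8.3],"claw":0}]'
python3 - <<'E'
from h import *
s=status.observe();print(s['position'],s['tool_rot'],s['qpos'])
f=imaging.grab_frame('wrist');im=f['color'][:,:,::-1].copy()
for n,z in [('round_cover_knob',.0795),('round_cover_pivot',.0695),('square_cover_knob',.0795)]:
    for m in imaging.mark_of(n,'wrist')[:2]:
        print(n,m['conf'],m['uv'],pt(f,m['uv'],z))
        cv2.circle(im,tuple(int(round(v)) for v in m['uv']),3,(0,0,255),1)
cv2.imwrite('pics/w1.png',im)
E
```

```text
clock: 4.35
position: [0.4401, -0.1449, 0.2505]
tool_rot: [-3.141, -0.0, -0.157]
force: [-0.1, 0.5, -0.7]
grip_width: 0.0425
[ 0.44008442 -0.14487632  0.25046313] [-3.14134186e+00 -4.58198849e-04 -1.57161655e-01] [-0.54238647  0.40778824  0.9652282   2.0404616  -0.42765979  0.90587257
 -1.07171485]
round_cover_knob 0.75 [316.7, 180.7] {'plane': array([ 0.4486, -0.1459,  0.0795]), 'depth': array([ 0.4506, -0.1462,  0.0888])}
round_cover_pivot 0.8 [315.3, 123.8] {'plane': array([ 0.5022, -0.153 ,  0.0695]), 'depth': array([ 0.5023, -0.1531,  0.0724])}
square_cover_knob 0.84 [163.4, 165.7] {'plane': array([4.871e-01, 1.000e-04, 7.950e-02]), 'depth': array([ 0.4879, -0.0051,  0.0892])}
```

View pics/w1.png

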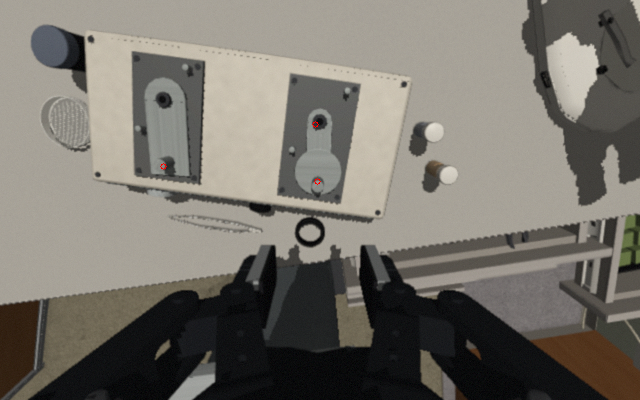

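```bash
python3 -m handwheel '[{"offset":[5.5,0.3,40],"rot":[0,0,0],"claw":0},{"offset":[0,0,45],"rot":[0,0,0],"claw":0},{"offset":[0,0,35],"rot":[0,0,0],"claw":0},{"offset":[0,0,15],"rot":[0,0,0],"claw":0},{"offset":[0,0,10],"rot":[0,0,0],"claw":0},{"offset":[0,0,0],"rot":[0,0,0],"claw":0}]'
python3 - <<'E'
from h import *
s=status.observe();print(s['position'],s['force'],s['qpos'])
f=imaging.grab_frame('wrist');im=f['color'][:,:,::-1].copy()
g=imaging.grab_frame('side');
cv2.imwrite('pics/w2.png',np.hstack([im[:,100:540],cv2.resize(g['color'][150:350,200:400,::-1],(400,400))])[:, :840])
cv2.imwrite('pics/w2.png',cv2.resize(cv2.imread('pics/w2.png'),(798,380)))
P=[]
for v in range(280,400,3):
    for u in range(270,400,3):
        p=pt(g,(u,v))['depth']
        if p[1]<-.2 and .02<p[2]<.2 and p[0]>.35: P.append(p)
P=np.array(P);print(P.min(0),P.max(0))
E
```

```text
clock: 5.15
position: [0.4451, -0.1462, 0.1048]
tool_rot: [-3.141, 0.001, -0.15]
force: [-0.5, 1.1, -0.4]
grip_width: 0.0427
[ 0.44513081 -0.14617405  0.10482654] [-0.54234017  1.12781915 -0.41593355] [-0.29921979  0.63334686  0.67255214  2.14324546 -0.7118358   0.59999169
 -0.82983505]
[ 0.4108 -0.2919  0.0204] [ 0.5454 -0.2002  0.1662]
```

View pics/w2.png

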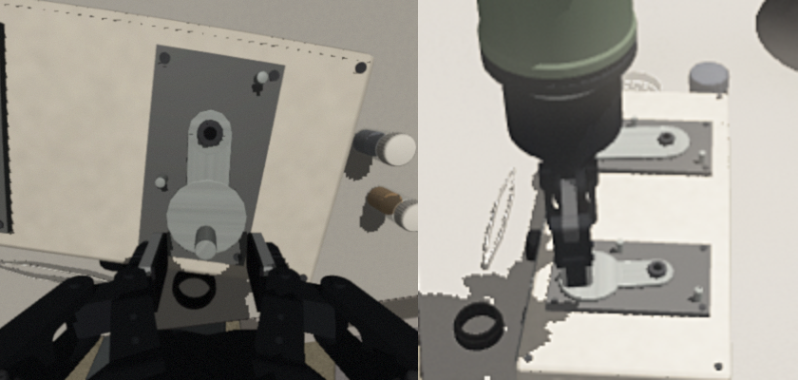

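```bash
python3 - <<'E'
from h import *
f=imaging.grab_frame('wrist')
for p in [(516,156),(512,150),(525,222),(532,225),(490,150),(319,137),(315,255)]: print(p,pt(f,p)['depth'])
E
python3 -m handwheel '[{"offset":[0,0,4],"rot":[0,0,0],"claw":-0.2},{"offset":[0,0,4],"rot":[0,0,0],"claw":-0.45},{"offset":[0,0,0],"rot":[0,0,0],"claw":-0.45},{"offset":[0,0,0],"rot":[0,0,0],"claw":-0.45}]' 20
```

```text
(516, 156) [ 0.4758 -0.2731  0.0466]
(512, 150) [ 0.48   -0.2701  0.0472]
(525, 222) [ 0.4321 -0.2799  0.0476]
(532, 225) [ 0.4296 -0.2842  0.0482]
(490, 150) [ 0.4785 -0.266   0.0302]
(319, 137) [ 0.5063 -0.1566  0.0729]
(315, 255) [ 0.4503 -0.1461  0.0898]
clock: 5.7
position: [0.4454, -0.1461, 0.0973]
tool_rot: [3.142, 0.0, -0.151]
force: [-0.2, 0.5, 0.2]
grip_width: 0.0233
```

```bash
python3 -m handwheel '[{"offset":[0.3,5.2,0],"rot":[0,0,-5],"claw":-0.45},{"offset":[0.3,5.2,0],"rot":[0,0,-5],"claw":-0.45},{"offset":[0.3,5.2,0],"rot":[0,0,-5],"claw":-0.45},{"offset":[0.3,5.2,0],"rot":[0,0,-5],"claw":-0.45},{"offset":[0.3,5.2,0],"rot":[0,0,-5],"claw":-0.45},{"offset":[0.3,5.2,0],"rot":[0,0,-5],"claw":-0.45}]'
python3 - <<'E'
from h import *
s=status.observe();print(s['position'],s['force'],s['qpos'])
f=imaging.grab_frame('wrist');cv2.imwrite('pics/w3.png',f['color'][:,:,::-1])
E
```

```text
clock: 6.3
position: [0.4488, -0.1768, 0.0973]
tool_rot: [-3.141, 0.001, 0.376]
force: [-2.1, 2.6, 0.0]
grip_width: 0.0231
[ 0.44883852 -0.17677385  0.09730084] [-2.13567021  2.63949444  0.02636444] [-0.12508061  0.61479375  0.51273244  2.10761184 -0.56587399  0.55624624
 -0.39402927]
```

View pics/w3.png

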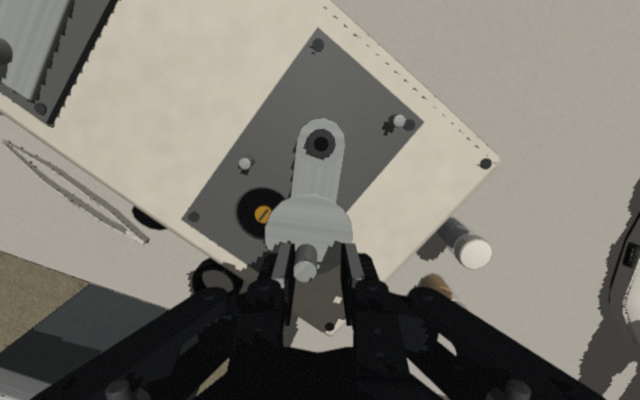

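The wrist view shows the cover following, with the knob against the left pad and the port and orange screw appearing at about (262,213). Continuing the arc.

```bash
python3 -m handwheel '[{"offset":[0.2,5.1,0],"rot":[0,0,-4.9],"claw":-0.45},{"offset":[0.2,5.1,0],"rot":[0,0,-4.9],"claw":-0.45},{"offset":[0.2,5.1,0],"rot":[0,0,-4.9],"claw":-0.45},{"offset":[0.2,5.1,0],"rot":[0,0,-4.9],"claw":-0.45},{"offset":[0.2,5.1,0],"rot":[0,0,-4.9],"claw":-0.45},{"offset":[0.2,5.1,0],"rot":[0,0,-4.9],"claw":-0.45},{"offset":[0.2,5.1,0],"rot":[0,0,-4.9],"claw":-0.45},{"offset":[0.2,5.1,0],"rot":[0,0,-4.9],"claw":-0.45},{"offset":[0.2,5.1,0],"rot":[0,0,-4.9],"claw":-0.45},{"offset":[0.2,5.1,0],"rot":[0,0,-4.9],"claw":-0.45},{"offset":[0.2,5.1,0],"rot":[0,0,-4.9],"claw":-0.45},{"offset":[0,0,0],"rot":[0,0,0],"claw":-0.45}]'
python3 - <<'E'
from h import *
s=status.observe();print(s['position'],s['force'],s['qpos'])
f=imaging.grab_frame('wrist');im=f['color'][:,:,::-1].copy()
for n,z in [('round_cover_knob',.0795),('round_cover_pivot',.0695)]:
    for m in imaging.mark_of(n,'wrist')[:1]: print(n,m['conf'],m['uv'],pt(f,m['uv'],z))
cv2.imwrite('pics/w4.png',im)
E
```

```text
clock: 7.55
position: [0.4897, -0.2131, 0.0973]
tool_rot: [3.141, 0.0, 1.313]
force: [-0.2, -0.0, -0.6]
grip_width: 0.0236
[ 0.48968041 -0.21307796  0.09731329] [-0.17395503 -0.04564819 -0.5691425 ] [ 0.10810508  0.62133465  0.26393862  1.96883127 -0.27830071  0.58576988
  0.30017491]
round_cover_knob 0.6 [305.3, 261.0] {'plane': array([ 0.4839, -0.2121,  0.0795]), 'depth': array([ 0.4853, -0.2081,  0.0876])}
round_cover_pivot 0.62 [318.8, 144.7] {'plane': array([ 0.5053, -0.1579,  0.0695]), 'depth': array([ 0.5054, -0.1574,  0.0746])}
```

View pics/w4.png

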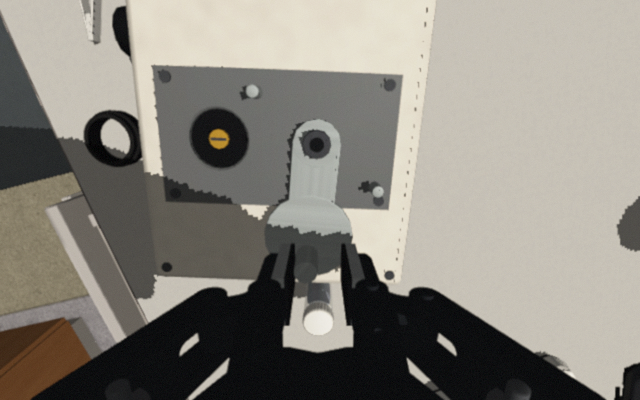

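The port with its orange screw at (219,138) is fully open, and the cover is perpendicular to the shut line. Next: centre the gripper off the knob, lift, and verify.

```bash
python3 -m handwheel '[{"offset":[0,-4,0],"rot":[0,0,0],"claw":-0.4},{"offset":[0,0,0],"rot":[0,0,0],"claw":-0.3},{"offset":[0,0,-10],"rot":[0,0,0],"claw":-0.3},{"offset":[0,0,-20],"rot":[0,0,0],"claw":-0.3},{"offset":[0,0,-40],"rot":[0,0,0],"claw":-0.3},{"offset":[0,0,-40],"rot":[0,0,0],"claw":-0.3},{"offset":[0,0,0],"rot":[0,0,0],"claw":-0.3}]'
python3 - <<'E'
from h import *
f=imaging.grab_frame('wrist');im=f['color'][:,:,::-1].copy()
for n,z in [('round_cover_knob',.0795),('round_cover_pivot',.0695),('square_cover_knob',.0795)]:
    for m in imaging.mark_of(n,'wrist')[:1]: print(n,m['conf'],m['uv'],pt(f,m['uv'],z))
cv2.imwrite('pics/w5.png',im)
g=imaging.grab_frame('side');
P=[]
for v in range(190,340):
    for u in range(250,400):
        p=pt(g,(u,v))['depth']
        if .0815<p[2]<.1: P.append(p)
P=np.array(P);
for q in (P[P[:,1]<-.1],P[P[:,1]>-.1]): print(q.mean(0),len(q))
cv2.imwrite('pics/s5.png',cv2.resize(g['color'][180:340,230:390,::-1],(480,480)))
print(status.observe()['clock'])
E
```

```text
clock: 8.4
position: [0.4873, -0.2128, 0.2125]
tool_rot: [3.134, -0.0, 1.312]
force: [0.9, -1.0, -1.2]
grip_width: 0.0301
round_cover_knob 0.92 [314.0, 199.0] {'plane': array([ 0.4856, -0.2127,  0.0795]), 'depth': array([ 0.4862, -0.2105,  0.0874])}
round_cover_pivot 0.56 [317.3, 130.1] {'plane': array([ 0.5033, -0.1572,  0.0695]), 'depth': array([ 0.5033, -0.157 ,  0.0733])}
[ 0.48290787 -0.2151382   0.08855393] 89
[ 0.48896182 -0.00248909  0.08856727] 55
8.65
```

View pics/w5.png

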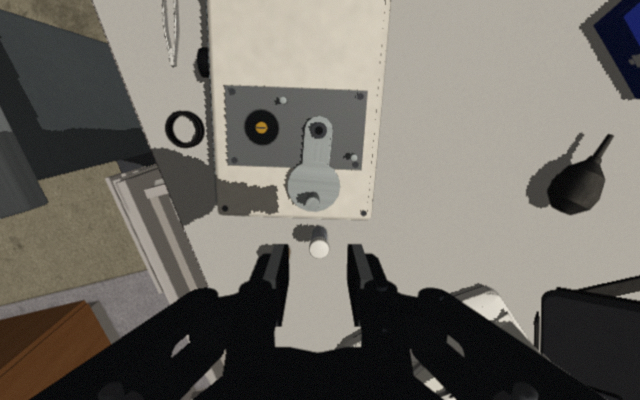

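View pics/s5.png

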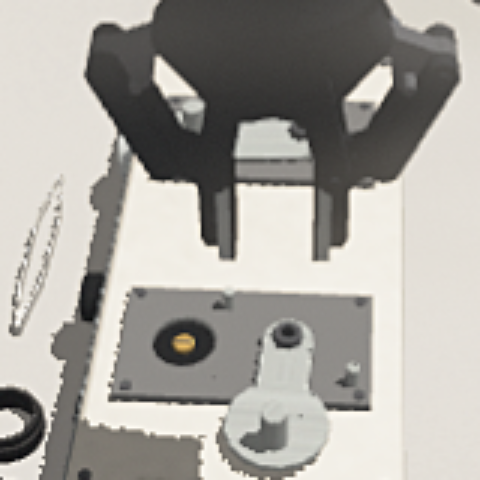

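The port is fully open, the cover is about a quarter turn round, the gripper is clear, and the square cover's knob hasn't moved. Handing in.

```bash
python3 -c "
from workcell import bot;print(bot.job_done())"
```

```text
the job is handed in; nothing more can be done
None
```

The round-ended cover is swung counter-clockwise about a quarter turn, its port is completely open, and the gripper has let go. I moved the cover by putting the fingers loosely round the knob and following its arc, without clamping it. Then I backed off and lifted clear, and handed in at about 8.7 s.

**Round cover:** In the last wrist and side pictures the port and its orange screw are fully uncovered. The knob is at about (0.484, -0.213) and the pivot at about (0.5035, -0.156). That is about 1.4 rad from where the cover started, or roughly 1.55 rad from shut. The shut direction is my estimate from the housing plate edges, so that total is approximate.

**Square cover:** Its knob measured (0.489, -0.002), within about 3 mm of the earlier wrist reading, so it was not moved. It was partly hidden by the gripper in the last side picture, and the network did not find it in the last wrist picture.

**Force and disagreements:** The force readings I took while pushing stayed under about 4 N. The first network readings of the round knob differed by about 15 mm between the top and side cameras. I used the depth points instead, which agreed to about 2 mm and gave the expected 60 mm radius.

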